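# Shut and bolt the full mushroom tub

### The arm

A 6-joint arm with a two-finger parallel gripper is mounted at the origin on the work surface. World frame = base frame: x ahead of the robot, y to its left, z up, the work surface at z = 0. Lengths are in m, angles in rad, forces in N, time in s.
With the tool pointing down it reaches from about 0.325 to 0.775 m from the base axis. Payload 5.5 kg.
Tool frame: the origin (TCP) lies at the centre of the arm's flange, where the gripper is bolted on; the fingertips stand 173 mm ahead of it and the grasp point (between the pads) lies 155 mm ahead of it (grip_point_offset is the distance from the TCP to the grasp point, in m); z points along the fingers, y is the direction in which the jaws open and shut (so a half turn about z gives the same grasp; the last joint's range is limited). The gripper opens to 85 mm and grips with 20 to 120 N. Pads are 22 mm wide; open, the fingers measure 114 mm over their backs; the gripper's body (76 mm by 85 mm) begins 54 mm behind the grasp point. The pads swing forward as they close: fully open they stand 13 mm farther back than shut.
Start: joints at [-1.179, 0.091, 1.231, -0, 1.82, -0.057], TCP at [0.26, -0.541, 0.405] pointing down, gripper open.
Joint ranges: [-2.87, 2.87], [-0.86, 2.18], [0.17, 2.46], [-1.51, 4.65], [0.06, 2.69], [-2.65, 2.65]. Speed limits (rad/s): [2.57, 2.57, 3.01, 3.14, 3.14, 3.14].

### API

Orientations are given as [roll, pitch, yaw] about the fixed x, y, z axes, in that order (R = Rz(yaw) Ry(pitch) Rx(roll)).
In Python, from station import get_obs, read_camera, camera_model, finish_job, grip_point_offset gives the robot as it stands.
- The arm moves only by the tool servo_tool, never from a script. Its arguments are lists of equal length, an entry for each row: "translation": the shift along the tool's x, y, z in cm, a list of three; "angular": the turn, a rotation vector about the tool's x, y, z in degrees, a list of three. In form: {"translation": [[dx, dy, dz], ...], "angular": [[wx, wy, wz], ...]}. A call has 1 to 20 rows; each row is the pose to reach, as a shift and turn from the pose commanded when the call began, along the tool's axes at that moment; what a row does not reach only later rows make up. A row lasts 1/12 s, in which the tool goes at most 41.7 mm and 7.16 degrees, less where a joint would pass 70% of its speed; a pose out of reach is approached as far as the arm can. A call with a gripper value outside its range is refused whole. "fingers" is the opening, from 0 (shut) to 1 (fully open), set as the call begins (left out, the last holds). The fingers move at their own pace and stop on an object; "squeeze" is the grip in N (left out, the last holds). Time passes only in rows, so rows that repeat a pose let the fingers close. It gives the time, the measured TCP pose, the force and the opening at its end, in the units of the state.
- get_obs(): the state, without advancing time (a new reading comes with each control period).
- read_camera(name): name is "side" or "top"; returns the picture (480x640x3 uint8, red, green, blue); there is no depth.
- camera_model(name): a dict with "fov_y" (degrees; the focal length in pixels is half the picture's height over the tangent of half this angle, whatever the lens; pixels are square), "cx", "cy" (the principal point, pixels), "k1" (the pictures are not rectified: a ray, as slopes to the right and down, at radius r is drawn at 1 + k1 r^2 times it, then the intrinsics apply), "T" (4x4, takes a point from camera to world coordinates). Camera axes: x right, y up, looking along -z (the intrinsics and any distortion apply to the point x, -y, -z); pixel columns grow to the right and rows downward; lengths in m; the calibration is good to about 2 mm. A picture is of the moment at which its call begins. camera_model takes no time and is no camera call.
- finish_job(): hands the job in, once; it reports no verdict.
The state is a dict: "t": time; "joint_positions": joint angles; "dq": joint speeds; "tau": joint torques, N m; "tool_pos": TCP position; "tool_rot": TCP orientation; "contact_force": force on the tool from outside, world axes, zero at the start; "moment": the same for the moment, N m; "width": finger opening in m.
Only numpy, scipy, OpenCV 4.12 (cv2) and the standard library are available. Lean on these libraries where they do the work, as an engineer would, in place of code of your own. Each camera call takes 0.05 s, during which the arm holds its last target. There are 200 camera calls.

### The job

One of the two twin black tubs is full of mushrooms: with the fingertips push its open lid, from the outside, all the way down until it is fully shut, and then push the little bolt on its far edge all the way home through the lid's staple. Push only: pinch and lift nothing, touch neither the inside of the lid nor the front of the bolt's tab. Leave the empty tub open with its bolt drawn back, and everything else where it stands.

Things in the scene. Friction and masses are not known exactly. Their poses are not given: they have to be found in the camera images.
- full_tub: Black plastic tub fixed to the table, 140 (x) x 180 (y) x 100 mm high, nearly full of mushrooms. origin under the centre of its base on the table; x points from the hinge side (robot's side) to the bolt side (far side), y along its width, z up. On its far side a ledge (x 69 to 105 mm, top at z = 88 mm) carries a steel slide bolt and a low guide (x 77 to 99, y 12 to 26 mm, top z = 103 mm).
- full_lid (a joint): lid angle of the full tub, rad: 0 fully shut, 1.57 upright; 1.25 to 1.65 at the start. Hinge line along tub y at tub x = -70, z = 100 mm; the lid reaches 140 mm from it, is 180 mm wide, its outer face 8 mm above the hinge plane (z = 108 mm when shut). Stiff hinge: it stays where left, 3 to 5 N near the free edge move it.
- full_lid_edge (a point): middle of the free edge of the full tub's lid, on its outer face; x from hinge to free edge, z out of the outer face. A steel staple (at tub y = -15 mm, reaching 28 mm past the edge) comes down on the ledge as the lid shuts.
- full_bolt (a joint): travel of the full tub's bolt in m: 0 to 0.008 (drawn back) at the start, 0.035 fully home at its stop; grows as the bolt moves along the tub's -y into the staple. Sliding takes about 1.5 N and it stays where left.
- full_tab (a point): middle of the pushing (+y) face of the upright steel tab on the full tub's bolt; push it along the tub's -y. The tab is 26 (tub x) x 10 (tub y) x 44 mm high, top at z = 135 mm. This point lies at tub x = 88, y = 70 minus travel, z = 113 mm. Axes as the tub's.
- full_lid_inside (a point): grey inner face of the full tub's lid (164 x 122 mm), not to be touched; the point is its middle, axes as the lid edge point
- full_tab_front (a point): dark front plate of the bolt's tab, on its -y side facing the staple, 22 x 4 x 34 mm, not to be touched (touching it means the tab was pinched); the point is the middle of its face
- empty_tub: Black plastic tub fixed to the table, 140 (x) x 180 (y) x 100 mm high, the twin of the full tub but empty. origin under the centre of its base on the table; x points from the hinge side (robot's side) to the bolt side (far side), y along its width, z up
- empty_lid (a joint): lid angle of the empty tub in rad (0 shut); stays open
- empty_lid_edge (a point): middle of the free edge of the empty tub's lid
- empty_tab (a point): middle of the pushing face of the tab on the empty tub's bolt; stays drawn back
- punnet: bystander: loose eight-sided card basket of mushrooms, 100 x 130 x 55 mm; origin at the centre of its underside
- mushroom0: bystander: loose mushroom lying cap down, cap 48 mm across, 36 mm high; origin under its centre
- mushroom1: bystander: loose mushroom, same kind
- mushroom2: bystander: loose mushroom, same kind
- jar: bystander: closed jar, 60 mm across, 100 mm tall; origin under its centre
- brush: bystander: hand brush lying flat, about 200 mm long; origin on its underside
- tape: bystander: cardboard ring (tape core) 64 mm across, 30 mm high; origin under its centre
Not all that is in view belongs to the job. What is shaped like the empty_tub but green is not meant.

How it is judged:
By the outcome, as a careful person would: the job done as asked, in the order asked, and still so for the second after the job is handed in, with the robot touching nothing.
It also fails if it takes over 45 s, if anything falls off the work surface, if the arm or the gripper's body presses on something with over 40 N, if the wrist force passes 120 N, or if a joint passes its speed limit or range.

## Working session

There is one attempt and no reset: what is moved stays moved. The work goes in short steps, Python scripts to look and compute and a tool call to move; the robot and the scene stay as the last step left them, time stands still between calls to the robot, and variables do not carry over. Pictures are saved under pics/ and viewed, about 8 in all and at most 12, crops included, and the job is handed in when it is done.

Besides the shell and the picture viewer there is one more tool, called after "Request:" by a JSON object that holds its "op" and its "data", one argument or row to a line. servo_tool: Moves the arm, as the interface text tells. Its arguments: {"type":"object","properties":{"translation":{"type":"array"},"angular":{"type":"array"},"fingers":{"type":"number"},"squeeze":{"type":"number"}},"required":["translation","angular"]}

```bash
mkdir -p pics
python3 - <<'E'
from station import *
import cv2,numpy as np
for n in("side","top"):
    im=read_camera(n);cv2.imwrite(f"pics/{n}0.png",im[:,:,::-1]);m=camera_model(n);print(n,{k:(np.round(v,4).tolist() if k=="T" else v) for k,v in m.items()})
print(get_obs())
E
```

```text
side {'fov_y': 43.12823474202426, 'cx': 316.0571769415145, 'cy': 242.2716807646195, 'k1': -0.1849685728777596, 'T': [[-0.9142, 0.2313, -0.3327, 0.0209], [-0.4051, -0.5421, 0.7362, 1.0785], [-0.0101, 0.8078, 0.5893, 0.9687], [0.0, 0.0, 0.0, 1.0]]}
top {'fov_y': 57.302516524282645, 'cx': 318.2408248178828, 'cy': 242.80755662312478, 'k1': -0.005073623302225408, 'T': [[0.0183, 0.9874, -0.1574, 0.3247], [-0.9996, 0.0149, -0.023, -0.0133], [-0.0204, 0.1577, 0.9873, 1.1176], [0.0, 0.0, 0.0, 1.0]]}
{'t': 0.1, 'joint_positions': array([-1.17868399e+00,  9.17867473e-02,  1.23177385e+00,  1.62083342e-05,
        1.81981365e+00, -5.67065232e-02]), 'dq': array([-5.55235562e-05, -2.00565233e-03, -2.86999675e-03, -6.32329894e-04,
        2.18805921e-03,  1.22465619e-03]), 'tau': array([ 3.35583660e-03, -4.60217464e+01, -4.19217253e+01,  4.57645297e-05,
        1.06817446e-02,  3.17745037e-05]), 'tool_pos': array([ 0.26035707, -0.54062296,  0.40365704]), 'tool_rot': array([-3.13981482e+00, -1.16663835e-04,  4.48822739e-01]), 'contact_force': array([ 0.30895874, -0.1886628 ,  0.02670044]), 'moment': array([ 0.04723971, -0.02833334, -0.010856  ]), 'width': 0.08542749470978434}
```

View pics/side0.png

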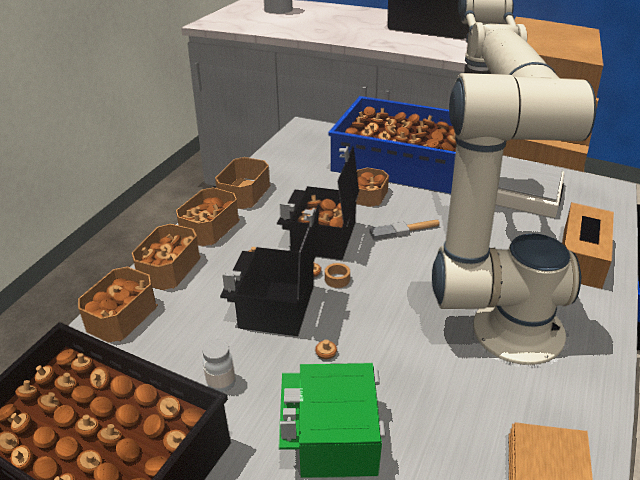

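View pics/top0.png

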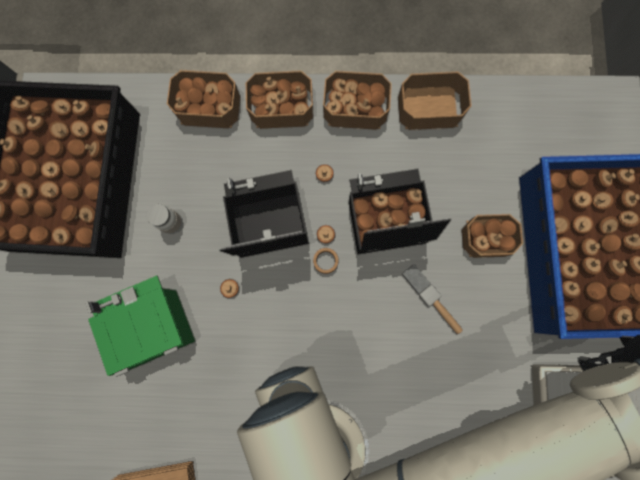

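The full tub is the one at about (390,215) in the top view and (325,220) in the side view. Its lid is near upright and its bolt tab is at about (375,180) top and (287,213) side. Next I'll zoom in on both views.

Run:
```python
import cv2,numpy as np
a=cv2.imread("pics/top0.png")[160:260,335:465];b=cv2.imread("pics/side0.png")[140:265,270:370]
a=cv2.convertScaleAbs(cv2.resize(a,None,fx=4.5,fy=4.5,interpolation=cv2.INTER_CUBIC),alpha=1.8,beta=20)
b=cv2.convertScaleAbs(cv2.resize(b,None,fx=4.5,fy=4.5,interpolation=cv2.INTER_CUBIC),alpha=1.8,beta=20)
cv2.imwrite("pics/ta.png",a);cv2.imwrite("pics/sb.png",b)
```

```text
(no output)
```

View pics/ta.png

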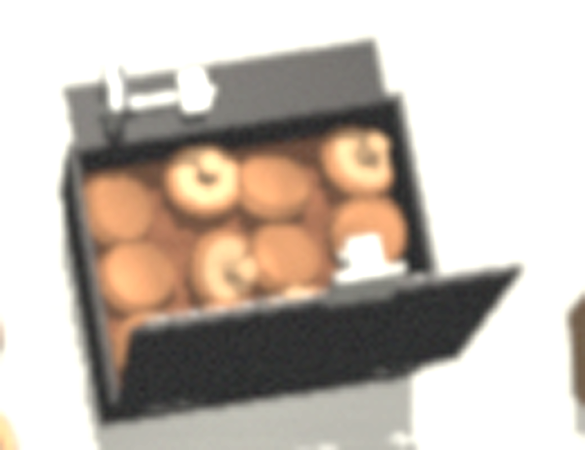

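View pics/sb.png

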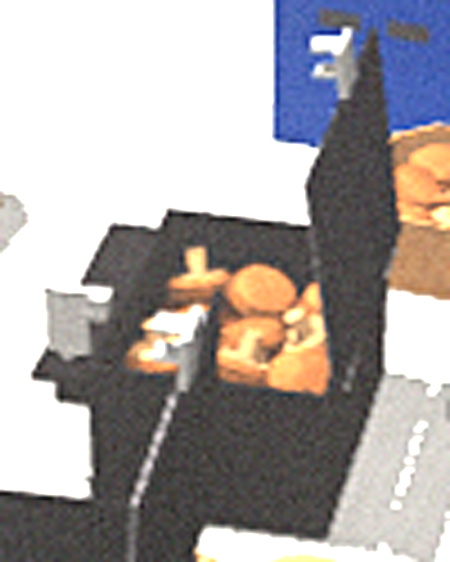

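```bash
cat > h.py <<'E'
from station import *
import cv2,numpy as np
from scipy.optimize import least_squares
from scipy.spatial.transform import Rotation as R
M={n:camera_model(n) for n in("side","top")}
def proj(n,P):
    m=M[n];f=240/np.tan(np.radians(m["fov_y"]/2))
    p=np.linalg.inv(m["T"])@np.append(P,1);a=np.array([p[0],-p[1]])/-p[2]
    return a*(1+m["k1"]*(a@a))*f+[m["cx"],m["cy"]]
def tub(q,P):
    c,s=np.cos(q[2]),np.sin(q[2]);return np.array([q[0]+c*P[0]-s*P[1],q[1]+s*P[0]+c*P[1],P[2]])
def lid(q,l,y,h):
    a=q[3];return tub(q,[-.07+l*np.cos(a)-h*np.sin(a),y,.1+l*np.sin(a)+h*np.cos(a)])
E
python3 - <<'E'
from h import *
t=lambda u,v:(np.array([u,v])+.5)/4.5-.5+[335,160]
s=lambda u,v:(np.array([u,v])+.5)/4.5-.5+[270,140]
K=[("top",t(75,150),lambda q:tub(q,[.07,.09,.1])),("top",t(400,97),lambda q:tub(q,[.07,-.09,.1])),
("top",t(103,420),lambda q:tub(q,[-.07,.09,.1])),
("top",t(140,325),lambda q:lid(q,.14,.09,.004)),("top",t(520,268),lambda q:lid(q,.14,-.09,.004)),
("top",t(460,355),lambda q:lid(q,0,-.09,.008)),
("top",t(115,85),lambda q:tub(q,[.088,.065-q[4],.135])),
("top",t(195,90),lambda q:tub(q,[.088,.019,.103])),
("side",s(373,30),lambda q:lid(q,.14,-.09,.008)),("side",s(305,185),lambda q:lid(q,.14,.09,.004)),
("side",s(330,390),lambda q:lid(q,0,.09,.0)),
("side",s(48,288),lambda q:tub(q,[.101,.07-q[4],.135])),("side",s(84,296),lambda q:tub(q,[.075,.07-q[4],.135])),
("side",s(92,382),lambda q:tub(q,[.07,.09,.1]))]
r=least_squares(lambda q:np.concatenate([proj(n,f(q))-p for n,p,f in K]),[.6,-.1,0,1.4,.004],loss="soft_l1",x_scale=[.1,.1,.1,.1,.01])
q=r.x;print(np.round(q,4),r.cost)
for n,p,f in K:print(n,np.round(p,1),np.round(proj(n,f(q))-p,1),np.round(f(q),3))
E
```

```text
[ 0.5568 -0.163   0.1782  1.4243  0.0017] 14.787720603146969
top [351.3 192.9] [-1.7 -0.5] [ 0.61  -0.062  0.1  ]
top [423.5 181.2] [ 0.3 -0.7] [ 0.642 -0.239  0.1  ]
top [357.5 252.9] [ 2.3 -3.2] [ 0.472 -0.087  0.1  ]
top [365.7 231.8] [-2.4  0.2] [ 0.488 -0.084  0.239]
top [450.2 219.2] [ 0.5 -1.3] [ 0.52  -0.261  0.239]
top [436.8 238.5] [-0.4  2.1] [ 0.496 -0.265  0.101]
top [360.2 178.5] [0.2 0.6] [ 0.632 -0.085  0.135]
top [377.9 179.6] [-0.3  0.5] [ 0.64  -0.129  0.103]
side [352.5 146.3] [ 0.8 -0.4] [ 0.516 -0.262  0.24 ]
side [337.4 180.7] [ 0.1 -1.1] [ 0.488 -0.084  0.239]
side [342.9 226.3] [0.4 2.3] [ 0.472 -0.087  0.1  ]
side [280.3 203.6] [-0.6  0.5] [ 0.644 -0.078  0.135]
side [288.3 205.4] [ 1.2 -0.1] [ 0.619 -0.082  0.135]
side [290.1 224.5] [-0.5 -2.9] [ 0.61  -0.062  0.1  ]
```

Request:
{"op": "servo_tool", "data": {
  "translation": [
    [0, 0, -10],
    [0, 0, -10],
    [0, 0, -10],
    [33, -21.9, -10],
    [33, -21.9, -10],
    [33, -21.9, -10],
    [33, -21.9, -10],
    [33, -21.9, -10],
    [33, -21.9, -10],
    [33, -21.9, -10],
    [33, -21.9, -10],
    [33, -21.9, -10],
    [33, -21.9, -10],
    [33, -21.9, -10],
    [33, -21.9, -4],
    [33, -21.9, 0.9],
    [33, -21.9, 0.9],
    [33, -21.9, 0.9]
  ],
  "angular": [
    [0, 0, 0],
    [0, 0, 0],
    [0, 0, 0],
    [0, 0, 15.5],
    [0, 0, 15.5],
    [0, 0, 15.5],
    [0, 0, 15.5],
    [0, 0, 15.5],
    [0, 0, 15.5],
    [0, 0, 15.5],
    [0, 0, 15.5],
    [0, 0, 15.5],
    [0, 0, 15.5],
    [0, 0, 15.5],
    [0, 0, 15.5],
    [0, 0, 15.5],
    [0, 0, 15.5],
    [0, 0, 15.5]
  ],
  "fingers": 0
}}

```text
t: 1.6
tool_pos: [0.4619, -0.2003, 0.3877]
tool_rot: [-3.134, 0.01, 0.178]
contact_force: [-0.5, -0.2, -1.5]
width: -0.0001
```

Run:
```python
from h import *
o=get_obs();print(o["t"],o["tool_pos"],o["tool_rot"],o["contact_force"],o["width"])
a=read_camera("side")[60:280,240:400];b=read_camera("top")[140:300,320:480]
f=lambda i:cv2.convertScaleAbs(cv2.resize(i[:,:,::-1],None,fx=2.5,fy=2.5,interpolation=cv2.INTER_CUBIC),alpha=1.7,beta=20)
c=np.zeros((550,800,3),np.uint8);c[:,:400]=f(a);c[:400,400:]=f(b);cv2.imwrite("pics/c1.png",c)
```

```text
1.6 [ 0.46192015 -0.20029557  0.38771145] [-3.1341376   0.01029859  0.17799244] [-0.52880724 -0.19525916 -1.54207511] -9.036984432449796e-05
```

View pics/c1.png

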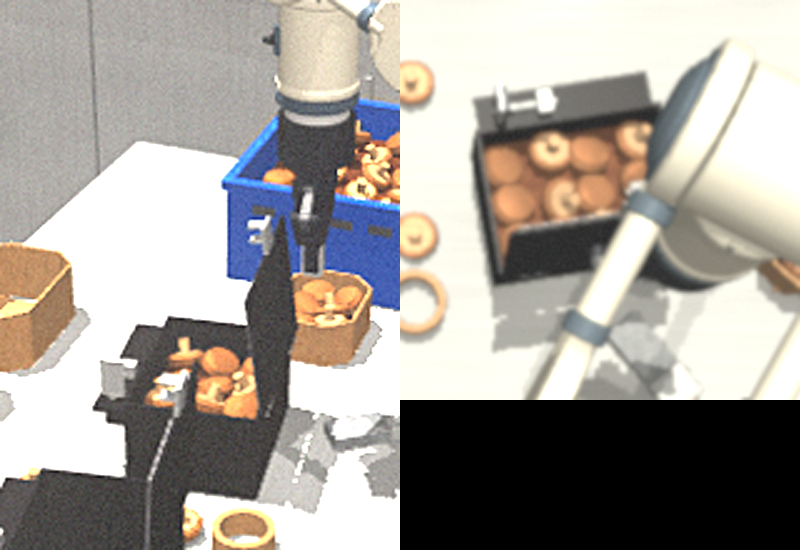

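Both views show the closed fingers on the robot's side of the lid, clear of everything. I'll push the lid along its arc now.

Request:
{"op": "servo_tool", "data": {
  "translation": [
    [1.5, 0, 0.1],
    [2.9, 0, 0.2],
    [4.2, 0, 0.4],
    [5.5, 0, 0.7],
    [6.6, 0, 1.2],
    [7.7, 0, 1.7],
    [8.7, 0, 2.3],
    [9.7, 0, 3.0],
    [10.6, 0, 3.9],
    [11.4, 0, 4.8],
    [12.0, 0, 5.8],
    [12.6, 0, 6.8],
    [13.1, 0, 7.9],
    [13.5, 0, 9.0],
    [13.5, 0, 9.0]
  ],
  "angular": [
    [0, 0, 0],
    [0, 0, 0],
    [0, 0, 0],
    [0, 0, 0],
    [0, 0, 0],
    [0, 0, 0],
    [0, 0, 0],
    [0, 0, 0],
    [0, 0, 0],
    [0, 0, 0],
    [0, 0, 0],
    [0, 0, 0],
    [0, 0, 0],
    [0, 0, 0],
    [0, 0, 0]
  ]
}}

```text
t: 2.95
tool_pos: [0.5955, -0.1758, 0.3015]
tool_rot: [-3.139, 0.005, 0.179]
contact_force: [0.0, -0.4, -0.2]
width: 0.0003
```

Run:
```python
from h import *
o=get_obs();print(o["t"],o["tool_pos"],o["tool_rot"],o["contact_force"],o["width"])
a=read_camera("side")[60:280,240:400]
f=lambda i:cv2.convertScaleAbs(cv2.resize(i[:,:,::-1],None,fx=2.7,fy=2.7,interpolation=cv2.INTER_CUBIC),alpha=1.7,beta=20)
cv2.imwrite("pics/c2.png",f(a))
```

```text
2.95 [ 0.59554087 -0.17581223  0.30145581] [-3.13868217  0.0047066   0.17861104] [ 0.00762184 -0.40243304 -0.15783073] 0.00028022592416497143
```

View pics/c2.png

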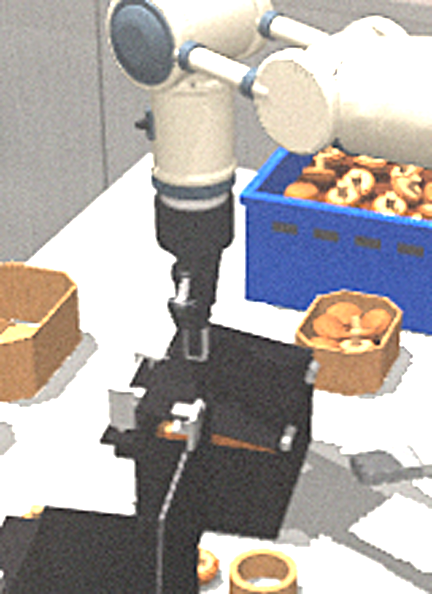

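The lid is following the fingers and stands about 0.2 rad open. I'll push it down to shut.

Request:
{"op": "servo_tool", "data": {
  "translation": [
    [0.2, 0, 0.7],
    [0.3, 0, 1.3],
    [0.4, 0, 1.9],
    [0.4, 0, 2.3],
    [0.4, 0, 2.6],
    [0.4, 0, 2.6],
    [0.4, 0, 2.6]
  ],
  "angular": [
    [0, 0, 0],
    [0, 0, 0],
    [0, 0, 0],
    [0, 0, 0],
    [0, 0, 0],
    [0, 0, 0],
    [0, 0, 0]
  ]
}}

```text
t: 3.58
tool_pos: [0.5993, -0.1754, 0.2814]
tool_rot: [3.141, -0.002, 0.178]
contact_force: [-1.3, 1.9, 6.5]
width: 0.0001
```

Request:
{"op": "servo_tool", "data": {
  "translation": [
    [0, 0, 0.2],
    [0, 0, 0.4],
    [0, 0, 0.6],
    [0, 0, 0.6],
    [0, 0, 0.6]
  ],
  "angular": [
    [0, 0, 0],
    [0, 0, 0],
    [0, 0, 0],
    [0, 0, 0],
    [0, 0, 0]
  ]
}}

```text
t: 4.0
tool_pos: [0.5989, -0.1752, 0.2811]
tool_rot: [3.139, -0.004, 0.178]
contact_force: [-12.9, 3.0, 26.9]
width: 0.0
```

The lid stopped dead at fingertip height 108 mm with 27 N on it, so it is shut. Next I'll lift and move over to the +y side of the bolt tab.

Request:
{"op": "servo_tool", "data": {
  "translation": [
    [0, 0, -3.5],
    [0, 0, -7],
    [2, -4, -7],
    [4, -8, -7],
    [5.1, -12, -7],
    [5.1, -12.5, -7],
    [5.1, -12.5, -7],
    [5.1, -12.5, -4],
    [5.1, -12.5, -0.8],
    [5.1, -12.5, -0.8],
    [5.1, -12.5, -0.8],
    [5.1, -12.5, -0.8]
  ],
  "angular": [
    [0, 0, 0],
    [0, 0, 0],
    [0, 0, 0],
    [0, 0, 0],
    [0, 0, 0],
    [0, 0, 0],
    [0, 0, 0],
    [0, 0, 0],
    [0, 0, 0],
    [0, 0, 0],
    [0, 0, 0],
    [0, 0, 0]
  ]
}}

```text
t: 5.0
tool_pos: [0.6276, -0.0443, 0.2831]
tool_rot: [3.141, -0.001, 0.177]
contact_force: [-0.6, 0.1, 0.7]
width: 0.0
```

Run:
```python
from h import *
o=get_obs();p=o["tool_pos"];print(o["t"],p,o["tool_rot"],o["contact_force"])
q=[.5568,-.163,.1782];c,s=np.cos(q[2]),np.sin(q[2]);d=p[:2]-q[:2];print("tub XY",c*d[0]+s*d[1],-s*d[0]+c*d[1])
a=read_camera("side")[150:280,230:390];b=read_camera("top")[140:260,320:480]
f=lambda i:cv2.convertScaleAbs(cv2.resize(i[:,:,::-1],None,fx=3.8,fy=3.8,interpolation=cv2.INTER_CUBIC),alpha=1.7,beta=20)
cv2.imwrite("pics/c3.png",f(a))
```

```text
5.0 [ 0.62755111 -0.04431011  0.28309803] [ 3.14104614e+00 -9.15352403e-04  1.77264361e-01] [-0.59286014  0.07024164  0.67205402]
tub XY 0.09066949484176792 0.10426912908203542
```

View pics/c3.png

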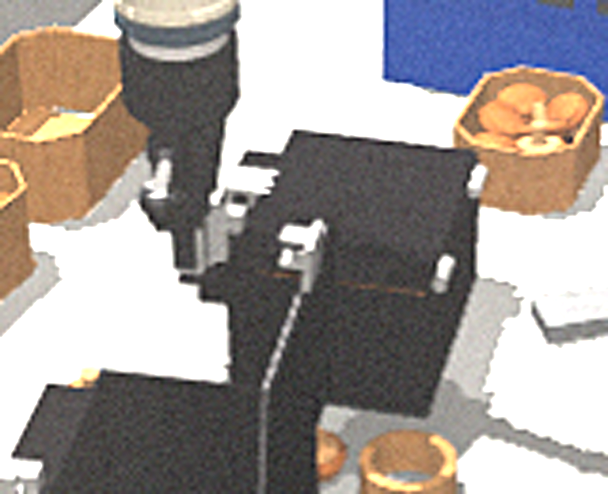

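The fingers are beside the tab on its +y side, and the lid lies flat on the tub. Now I'll push the bolt.

Request:
{"op": "servo_tool", "data": {
  "translation": [
    [0, 0.8, 0],
    [0, 1.6, 0],
    [0, 2.4, 0],
    [0, 3.0, 0],
    [0, 3.6, 0],
    [0, 4.2, 0],
    [0, 4.8, 0],
    [0, 4.8, 0],
    [0, 4.8, 0]
  ],
  "angular": [
    [0, 0, 0],
    [0, 0, 0],
    [0, 0, 0],
    [0, 0, 0],
    [0, 0, 0],
    [0, 0, 0],
    [0, 0, 0],
    [0, 0, 0],
    [0, 0, 0]
  ]
}}

```text
t: 5.85
tool_pos: [0.636, -0.0912, 0.2813]
tool_rot: [3.141, 0.001, 0.178]
contact_force: [0.1, 1.0, -0.5]
width: -0.0002
```

Only about 1 N, so the bolt is still sliding. I'll creep on to its stop.

Request:
{"op": "servo_tool", "data": {
  "translation": [
    [0, 0.3, 0],
    [0, 0.6, 0],
    [0, 0.9, 0],
    [0, 0.9, 0]
  ],
  "angular": [
    [0, 0, 0],
    [0, 0, 0],
    [0, 0, 0],
    [0, 0, 0]
  ]
}}

```text
t: 6.18
tool_pos: [0.6375, -0.0992, 0.2814]
tool_rot: [-3.14, 0.001, 0.179]
contact_force: [-1.4, 4.0, -0.8]
width: 0.0002
```

Request:
{"op": "servo_tool", "data": {
  "translation": [
    [0, 0.3, 0],
    [0, 0.6, 0],
    [0, 0.9, 0],
    [0, 0.9, 0],
    [0, 0.9, 0]
  ],
  "angular": [
    [0, 0, 0],
    [0, 0, 0],
    [0, 0, 0],
    [0, 0, 0],
    [0, 0, 0]
  ]
}}

```text
t: 6.6
tool_pos: [0.6384, -0.1018, 0.2815]
tool_rot: [-3.126, 0.003, 0.185]
contact_force: [-9.8, 29.0, 6.1]
width: 0.0002
```

A firm stop at 29 N. I'll back off along +y, lift clear and check.

Request:
{"op": "servo_tool", "data": {
  "translation": [
    [0, -2, 0],
    [0, -4.5, 0],
    [0, -5.5, 0],
    [0, -5.5, -4],
    [0, -5.5, -8],
    [0, -8, -12],
    [0, -8, -16],
    [0, -8, -18],
    [0, -8, -18],
    [0, -8, -18]
  ],
  "angular": [
    [0, 0, 0],
    [0, 0, 0],
    [0, 0, 0],
    [0, 0, 0],
    [0, 0, 0],
    [0, 0, 0],
    [0, 0, 0],
    [0, 0, 0],
    [0, 0, 0],
    [0, 0, 0]
  ]
}}

```text
t: 7.43
tool_pos: [0.6248, -0.03, 0.4644]
tool_rot: [3.139, -0.005, 0.178]
contact_force: [0.2, -0.7, -0.2]
width: 0.0003
```

Run:
```python
from h import *
o=get_obs();print(o["t"],o["tool_pos"],o["contact_force"])
q=[.5568,-.163,.1782,0]
for n in M:
  for y in (.035,.045,.068):print(n,y,[proj(n,tub(q,[x,y,.135])).round(1).tolist() for x in(.075,.101)])
  print("edge",[proj(n,lid(q,.14,y,.008)).round(1).tolist() for y in(.09,-.09)])
a=read_camera("side")[150:280,230:390];b=read_camera("top")[140:260,320:480]
f=lambda i:cv2.convertScaleAbs(cv2.resize(i[:,:,::-1],None,fx=4.5,fy=4.5,interpolation=cv2.INTER_CUBIC),alpha=1.7,beta=20)
cv2.imwrite("pics/c4.png",f(a));cv2.imwrite("pics/c5.png",f(b))
```

```text
7.4333 [ 0.62482635 -0.02999527  0.46444297] [ 0.23857314 -0.6787361  -0.22494284]
side 0.035 [[293.0, 198.5], [283.4, 197.4]]
side 0.045 [[292.0, 200.5], [282.3, 199.4]]
side 0.068 [[289.5, 205.2], [279.8, 204.0]]
edge [[289.5, 219.0], [307.0, 183.7]]
top 0.035 [[373.4, 182.5], [371.4, 171.8]]
top 0.045 [[369.1, 183.2], [367.1, 172.5]]
top 0.068 [[359.3, 184.8], [357.4, 174.1]]
edge [[349.7, 191.5], [424.6, 179.4]]
```

View pics/c4.png

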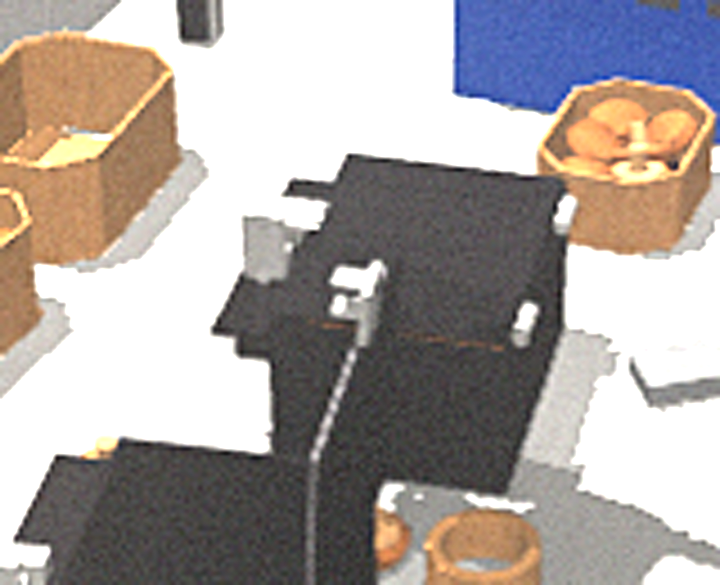

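View pics/c5.png

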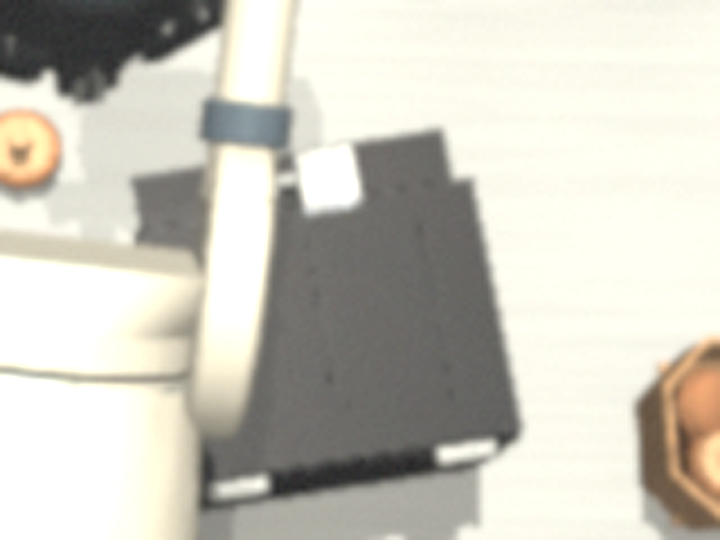

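The side view shows the lid flat on the tub. The tab's pushing face is at about (284,198), against (283.4,197.4) predicted for the bolt fully home. The robot touches nothing, so I'll hand in.

```bash
python3 -c "
from station import *
print(finish_job())"
```

```text
the job is handed in; nothing more can be done
None
```

I shut the full tub's lid and pushed its bolt home, in that order, and handed the job in at about 7.5 s. I used only the closed fingertips, on the outside of the lid and the +y face of the tab. `finish_job` reports no verdict.

- **Lid:** it stopped firmly at fingertip height 108 mm, the stated shut height, under 27 N. It lay flat in the last side view. A thin brown line shows along the rim there; I took it for the normal seam and did not check it further.
- **Bolt:** it slid at about 1 to 4 N, then hit a firm stop under 29 N. In the side view the tab face sits within about 1 px of where it should be fully home. I could not check it from above, because the arm hid the tab in the top view.
- **Everything else:** the empty tub and the other things in view look unmoved, judged by eye. I did not measure them again, and the jar and the rest of the table were outside the last pictures.

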